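# Hook the shoe carton forward in the rack

### The arm

A 6-joint arm with a two-finger parallel gripper is mounted at the origin on the work surface. World frame = base frame: x ahead of the robot, y to its left, z up, the work surface at z = 0. Lengths are in m, angles in rad, forces in N, time in s.
With the tool pointing down it reaches from about 0.25 to 0.85 m from the base axis. Payload 12.5 kg.
Tool frame: the origin (TCP) lies on the front face of the gripper's body, between the roots of the fingers; the fingertips stand 84 mm ahead of it and the grasp point (between the pads) lies 65 mm ahead of it; z points along the fingers, y is the line along which they close (so a half turn about z gives the same grasp; the last joint's range is limited). The gripper opens to 93 mm and grips with 3 to 60 N. Pads are 15 mm wide; open, the fingers measure 128 mm over their backs; the gripper's body (75 mm by 188 mm) begins 65 mm behind the grasp point.
Start: joints at [-1.365, 0.351, 1.652, -0, 1.139, -0.085], TCP at [0.158, -0.527, 0.303] pointing down, gripper open.
Joint ranges: [-2.75, 2.75], [-0.79, 2.1], [0.01, 2.65], [-1.57, 4.71], [0.07, 3.14], [-2.87, 2.87]. Speed limits (rad/s): [2.22, 2.22, 2.79, 3.14, 3.14, 3.14].

### API

Orientations are given as [roll, pitch, yaw] about the fixed x, y, z axes, in that order (R = Rz(yaw) Ry(pitch) Rx(roll)).
In Python, from bench import arm, job, get_image gives the robot as it stands (arm), with the cameras as plain functions and the job (job).
- The arm moves only by the shell command python3 inch.py 'ROWS' [OPENING]. ROWS is rows parted by semicolons, their numbers by spaces, 1 to 5 of them, each of 6 numbers: dx, dy, dz in m, then a rotation vector rx, ry, rz in rad; each row shifts and turns the commanded pose from where the row before left it, along the tool's axes as they then stand; what a row does not reach is not made up. A row lasts 1/8 s, in which the tool goes at most 0.0625 m and 0.188 rad, less where a joint would pass 70% of its speed; a pose out of reach is approached as far as the arm can. OPENING is the opening from 0.0 (shut) to 1.0 (fully open), set as the command begins (- or left out keeps the last). The fingers move at their own pace and stop on an object; the grip force is fixed at half the most. Time passes only in rows, so rows that do not move let the fingers close. It prints the time, the measured TCP pose, the force, the opening and the grip force at its end.
- arm.observe(): the state, without advancing time (a new reading comes with each control period).
- get_image(name): name is "scene" or "top" or "wrist"; returns a dict with "frame" (400x640x3 uint8, red, green, blue), "camera_matrix" (3x3 intrinsics, pixels), "view" (4x4, takes a point from world to camera coordinates). Camera axes: x right, y up, looking along -z (the intrinsics and any distortion apply to the point x, -y, -z); pixel columns grow to the right and rows downward; lengths in m; the calibration is good to about 2 mm. The wrist camera is an equidistant fisheye: a pixel r from the principal point sees the ray r / f radians off the axis. A picture is of the moment at which its call begins. There is no depth.
- job.job_done(): hands the job in; it is judged then, once.
The state is a dict: "time": time; "q": joint angles; "joint_velocities": joint speeds; "effort": joint torques, N m; "ee_pos": TCP position; "ee_rot": TCP orientation; "force": force on the tool from outside, world axes, zero at the start; "ft_torque": the same for the moment, N m; "grip_width": opening from 0.0 (shut) to 1.0 (fully open); "finger_force": force on a finger pad.
Only numpy, scipy, OpenCV 4.12 (cv2) and the standard library are available. Lean on these libraries where they do the work, as an engineer would, in place of code of your own. Each camera call takes 0.05 s, during which the arm holds its last target. There are 200 camera calls.

### The job

The open shoe carton has been pushed deep into the low slatted rack, out of reach of the hand. Take the extending hooked shoe horn from the upturned basin, hook it over the carton's front lip from inside and gently draw the carton forward, never touching it with the gripper or lifting it, until its whole front sits flush against the strip along the rack's front edge and a firm pull (about 10 N) on the horn tells you it is snug. Then unhook the horn and lay it back flat on top of the basin, leaving the tin, the shoe last and the brush box as they are.

Things in the scene. Friction and masses are not known exactly. Their poses are not given: they have to be found in the camera images.
- horn: Handle of a beige shoe horn, 90 g in all. Origin on the underside, x towards the hook, z up. Blade x -116 to -28 mm, 40 wide. Shank x -38 to 84, 16 wide, 14 high; thumb ridge x -42 to 2, 16 wide, 32 high. A hook piece slides stiffly (about 3 N) along x in the shank, 0 to 30 mm out: a pull may draw it out to its end. Lies flat, the hook hanging past the basin's edge. Unreported while held.
- horn_grip (a point): Grip point in the thumb ridge, x -20 mm, 22 mm above the underside; fingers close across the horn's y, 16 mm wide.
- horn_tip (a point): Bottom end of the hook leg: a flat leg 8 mm thick (x) and 26 mm wide at the end of the sliding hook piece, straight down to 30 mm below the horn's underside. At x 96 mm on the horn with the piece fully in, 126 mm fully out (neck 10 mm wide, 10 mm high); starts 0 to 20 mm out.
- carton: Open cardboard shoe carton, 120 (x) by 150 (y) by 60 mm high, walls 5 mm; a brush and a tin fill its rear half (up to 41 mm high), the 50 mm behind the front wall are empty. Origin under its centre, front wall at -x. Slides on the rack's board; 0.35 to 0.8 kg, drag unknown, about 1.5 to 9 N. It may stand askew.
- carton_lip (a point): Middle of the top of the carton's front wall (lip), 57.5 mm in front of the origin, 60 mm above the carton's underside.
- carton_left (a point): Lower front corner of the carton at its +y side, on the outer face.
- carton_right (a point): Lower front corner of the carton at its -y side, on the outer face.
- rack: Fixed low wooden rack, 270 (x) by 280 mm (y), open at front and back. Origin under the board's centre, front at -x. Board top 20 mm high; a strip 12 mm thick, 14 mm above the board, runs along its front edge. Side panels (256 mm clear between) and the slatted roof (underside 155, top 167 mm high) begin 60 mm behind the front edge.
- rack_strip (a point): Middle of the strip's inner (rear) face, 123 mm in front of the rack's origin, at the height of the board's top; the carton's front face must end against this face. The strip is rigid.
- basin: Fixed green enamel basin upside down, 310 mm across at the table, its flat top 250 mm across at 100 mm height, slightly sloping side. Origin at its centre on the table.
- tin: Loose round metal tin, 71 mm across, 25 mm high, on the basin beside the horn. Origin under its centre. Leave it.
- last: Loose steel shoe last on a foot plate, about 180 mm long and 102 mm high, standing on the table. Origin under the foot plate's centre. Leave it.
- brushbox: Fixed dark wooden brush box with a closed flip lid, 100 by 180 mm, 88 mm high, and a small knob on the lid. Origin under its centre. Leave it.
- brushbox_lid (a joint): Angle of the brush box's flip lid, 0 closed, grows as it opens.

How it is judged:
On the way, in this order (a step that is already met when the one before it is completed fails the run):
1. the horn is lifted off the basin (z of horn in the frame of basin above 0.125 m), for 0.1 s.
2. the hook's leg is inside the carton behind its front lip, the carton still deep in the rack (z of horn_tip in the frame of carton_lip below -0.01 m and x of horn_tip in the frame of carton_lip between 0.001 and 0.055 m and y of horn_tip in the frame of carton_lip between -0.07 and 0.07 m and x of carton_lip in the frame of rack_strip above 0.03 m), for 0.1 s.
3. the carton's front is flush against the strip and the hook, still behind its lip, pulls it snug (z of horn_tip in the frame of carton_lip below -0.005 m and x of horn_tip in the frame of carton_lip above 0 m and x of each of carton_left, carton_right in the frame of rack_strip below 0.004 m and contact force between horn and carton above 6 N), for 0.1 s.
At the end, for the whole second after the job is handed in: Both front corners of the carton are within 4 mm of the strip's inner face, the carton stands flat on the board at rest; the horn lies at rest, blade down (within 0.3 rad of flat), on the basin's top with its middle within 110 mm of the basin's centre (x of carton_left in the frame of rack_strip between -0.003 and 0.004 m and x of carton_right in the frame of rack_strip between -0.003 and 0.004 m and angle between carton's own z axis and vertical below 0.04 rad and linear speed of each of carton, horn below 0.02 m/s and z of horn in the frame of basin between 0.092 and 0.125 m and horizontal distance between horn and basin below 0.11 m and angle between horn's own z axis and vertical below 0.3 rad); the robot touches nothing.
It fails at once if the gripper or arm touches the carton (contact force between any of the fingers, the arm and carton above 0.5 N).
It fails at once if the horn presses on the carton with more than 25 N (not gentle) (contact force between horn and carton above 25 N).
It fails at once if the carton is tipped or lifted (angle between carton's own z axis and vertical above 0.15 rad or height (world z) of carton above 0.032 m).
It fails at once if the tin or the shoe last is moved more than 20 mm, or the last tipped (distance of any of tin, last from where it was at the start of the episode above 0.02 m or angle between last's own z axis and vertical above 0.2 rad).
It fails at once if the brush box is opened (value of joint brushbox_lid above 0.1 rad).
It also fails if it takes over 64 s, if anything falls off the work surface, if the arm or the gripper's body presses on something with over 40 N, if the wrist force passes 120 N, or if a joint passes its speed limit or range.

## Working session

There is one attempt and no reset: what is moved stays moved. The work goes in short steps, Python scripts to look and compute and a shell command to move; the robot and the scene stay as the last step left them, time stands still between calls to the robot, and variables do not carry over. Pictures are saved under pics/ and viewed, at most 10 in all, crops included, and the job is handed in when it is done.

```bash
mkdir -p pics; ls
cat > h.py <<'E'
import numpy as np, cv2, pickle
from bench import arm, job, get_image
def snap(n,name):
    d=get_image(n); cv2.imwrite(f'pics/{name}.png',d['frame'][:,:,::-1]); 
    pickle.dump(d,open(f'pics/{name}.pkl','wb')); return d
def load(name): return pickle.load(open(f'pics/{name}.pkl','rb'))
def ray(d,u,v,fish=False):
    K=np.array(d['camera_matrix']);V=np.array(d['view'])
    p=np.array([(u-K[0,2])/K[0,0],(v-K[1,2])/K[1,1]])
    if fish:
        r=np.hypot(*p); s=np.sin(r)/max(r,1e-9); c=np.array([p[0]*s,-p[1]*s,-np.cos(r)])
    else: c=np.array([p[0],-p[1],-1])
    R=V[:3,:3]; w=R.T@c; return -R.T@V[:3,3], w/np.linalg.norm(w)
def atz(d,u,v,z,fish=False):
    o,w=ray(d,u,v,fish); return o+w*(z-o[2])/w[2]
def proj(d,P):
    V=np.array(d['view']);K=np.array(d['camera_matrix']);c=V[:3,:3]@np.array(P)+V[:3,3]
    return K[0,0]*c[0]/-c[2]+K[0,2],K[1,1]*-c[1]/-c[2]+K[1,2]
def tri(rs):
    A=0;b=0
    for o,w in rs: M=np.eye(3)-np.outer(w,w);A=A+M;b=b+M@o
    X=np.linalg.solve(A,b); return X,[np.linalg.norm((np.eye(3)-np.outer(w,w))@(X-o)) for o,w in rs]
E
python3 - <<'E'
from h import *
for n in ('scene','top'):
    d=snap(n,n+'0'); print(n,d['camera_matrix'],d['view'],d.get('distortion'),d.keys())
print(arm.observe())
E
```

```text
bench.py
inch.py
pics
scene [[424.79886553   0.         319.96052528]
 [  0.         424.79886553 192.66865523]
 [  0.           0.           1.        ]] [[ 0.8061885   0.59162783  0.00605115 -0.50007209]
 [-0.55423421  0.75157497  0.35771429  0.23205787]
 [ 0.20708583 -0.2917389   0.93381147 -1.41298881]
 [ 0.          0.          0.          1.        ]] None dict_keys(['frame', 'camera_matrix', 'view'])
top [[483.55679267   0.         326.95979122]
 [  0.         483.55679267 197.13130031]
 [  0.           0.           1.        ]] [[-0.02371453 -0.99971164 -0.00377684  0.08164266]
 [ 0.99595775 -0.02395254  0.08657043 -0.57922207]
 [-0.08663593 -0.00170859  0.99623857 -1.61070358]
 [ 0.          0.          0.          1.        ]] None dict_keys(['frame', 'camera_matrix', 'view'])
{'time': 0.1, 'q': array([-1.36462267e+00,  3.51181664e-01,  1.65231543e+00, -2.50880277e-05,
        1.13911109e+00, -8.45940937e-02]), 'joint_velocities': array([-0.00114184, -0.00185327, -0.00297689,  0.000504  , -0.00099128,
       -0.00062398]), 'effort': array([ 1.49430092e-03, -4.98030245e+01, -2.85702181e+01,  7.00975629e-02,
        2.38619320e-02, -3.42901285e-05]), 'ee_pos': array([ 0.15765903, -0.52670227,  0.30227258]), 'ee_rot': array([-3.14057883e+00, -6.31107481e-05,  2.90778229e-01]), 'force': array([-0.62497922,  0.79290018,  0.31075209]), 'ft_torque': array([ 0.01638354,  0.0030154 , -0.00975317]), 'finger_force': 0.0, 'grip_width': 0.999770402181714}
```

View pics/scene0.png

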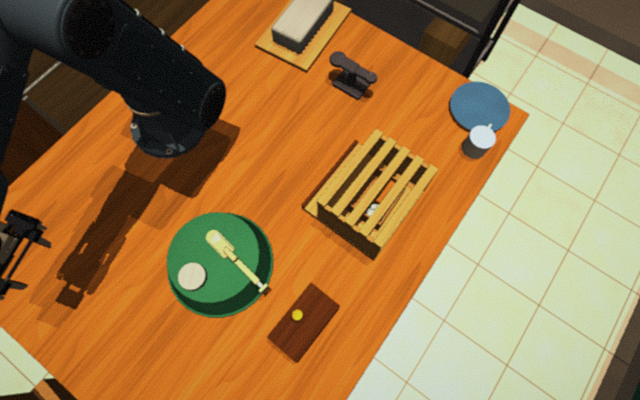

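View pics/top0.png

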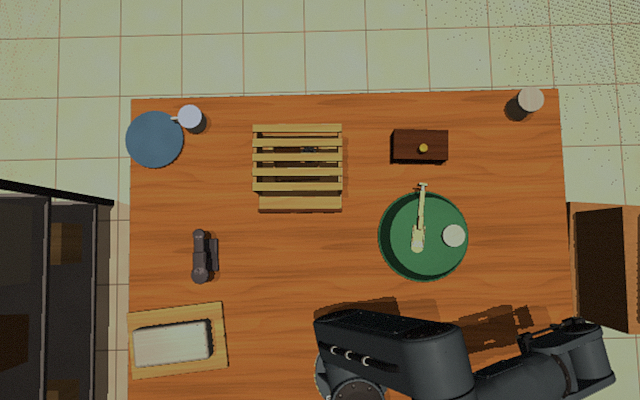

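Run:
```python
from h import *
def c(n,x,y,w,h,f): return cv2.resize(cv2.imread(f'pics/{n}.png')[y:y+h,x:x+w],None,fx=f,fy=f,interpolation=cv2.INTER_CUBIC)
a=np.hstack([c('top0',248,118,100,100,4),c('scene0',300,128,140,140,400/140)])
cv2.imwrite('pics/A.png',a)
b=np.hstack([c('top0',376,175,100,110,4),c('scene0',165,210,110,121,400/110)[:440]])
cv2.imwrite('pics/B.png',b)
```

```text
(no output)
```

View pics/A.png

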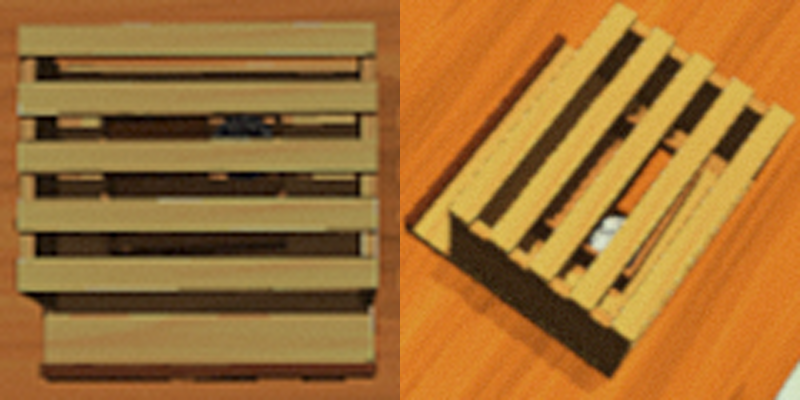

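View pics/B.png

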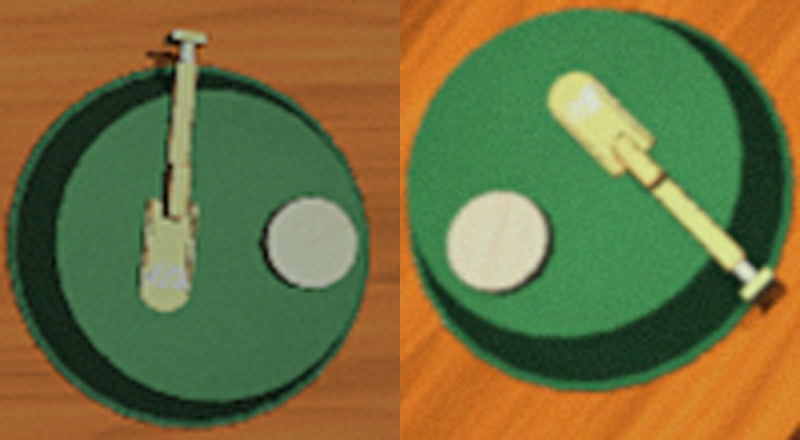

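Run:
```python
from h import *
np.set_printoptions(precision=4,suppress=True)
T=load('top0');S=load('scene0')
t=lambda x,y:(248+x/4,118+y/4); tb=lambda x,y:(376+x/4,175+y/4)
s=lambda x,y:(300+(x-400)*.35,128+y*.35); sb=lambda x,y:(165+(x-400)*.275,210+y*.275)
print('roof .167',[atz(T,*t(*p),.167) for p in((18,22),(376,22),(378,290),(19,290))])
print('strip front top .034',[atz(T,*t(*p),.034) for p in((43,363),(375,363))])
print('scene roof',[atz(S,*s(*p),.167) for p in((622,2),(795,117),(622,345))])
print('roof tri FR?',tri([ray(T,*t(378,290)),ray(S,*s(622,345))]))
for n,a,b,z in(('bladeend',(165,312),(556,88),.104),('hooktop',(188,38),(757,283),.11),('tin',(312,243),(498,240),.125)):
    print(n,tri([ray(T,*tb(*a)),ray(S,*sb(*b))]),atz(T,*tb(*a),z),atz(S,*sb(*b),z))
print('ridge',tri([ray(T,*tb(176,182)),ray(S,*sb(637,152))]))
print('basin',[atz(T,*tb(*p),0.1) for p in((55,245),(368,245),(210,92),(210,400))])
```

```text
roof .167 [array([0.8057, 0.2952, 0.167 ]), array([0.7988, 0.015 , 0.167 ]), array([0.5881, 0.019 , 0.167 ]), array([0.5948, 0.2966, 0.167 ])]
strip front top .034 [array([0.5466, 0.2978, 0.034 ]), array([0.5399, 0.0191, 0.034 ])]
scene roof [array([0.6036, 0.3013, 0.167 ]), array([0.8085, 0.2953, 0.167 ]), array([0.7977, 0.0078, 0.167 ])]
roof tri FR? (array([ 0.7036,  0.0458, -0.1039]), [np.float64(0.09480249821107793), np.float64(0.09480249821107806)])
bladeend (array([ 0.3888, -0.2179,  0.0856]), [np.float64(0.0013318922654932158), np.float64(0.0013318922654931707)]) [ 0.3887 -0.2157  0.104 ] [ 0.3966 -0.218   0.104 ]
hooktop (array([ 0.6091, -0.2424,  0.1   ]), [np.float64(0.0017337165099555124), np.float64(0.0017337165099556575)]) [ 0.6069 -0.2417  0.11  ] [ 0.6121 -0.2415  0.11  ]
tin (array([ 0.4417, -0.3304,  0.1154]), [np.float64(0.002028733400162007), np.float64(0.002028733400161963)]) [ 0.4406 -0.3297  0.125 ] [ 0.4462 -0.3284  0.125 ]
ridge (array([ 0.4903, -0.2214,  0.1433]), [np.float64(0.0003412822245038878), np.float64(0.0003412822245037568)])
basin [array([ 0.4439, -0.1305,  0.1   ]), array([ 0.438 , -0.3808,  0.1   ]), array([ 0.5638, -0.2597,  0.1   ]), array([ 0.3182, -0.2494,  0.1   ])]
```

```bash
cat > go.py <<'E'
import sys
from h import *
from scipy.spatial.transform import Rotation as R
np.set_printoptions(precision=4,suppress=True)
o=arm.observe(); a=[float(v) for v in sys.argv[1:]]
R0=R.from_euler('xyz',o['ee_rot'])
print('t',round(o['time'],2),'pos',o['ee_pos'],'rot',o['ee_rot'],'F',o['force'],'w',round(o['grip_width'],3))
print('d tool',R0.inv().apply(np.array(a[:3])-o['ee_pos']))
if len(a)>3: print('rotvec',(R0.inv()*R.from_euler('xyz',a[3:])).as_rotvec())
E
python3 go.py 0.42 -0.228 0.31 3.14159 0 -0.114
```

```text
t 0.1 pos [ 0.1577 -0.5267  0.3023] rot [-3.1406 -0.0001  0.2908] F [-0.625   0.7929  0.3108] w 1.0
d tool [ 0.337  -0.211  -0.0075]
rotvec [-0.001   0.0001  0.4048]
```

```bash
python3 inch.py '0.048 -0.030 0 0 0 0;0.048 -0.030 0 0 0 0;0.048 -0.030 0 0 0 0;0.048 -0.030 0 0 0 0;0.048 -0.030 0 0 0 0'; python3 inch.py '0.048 -0.030 0 0 0 0;0.048 -0.030 -0.007 0 0 0;0 0 0 0 0 0.135;0 0 0 0 0 0.135;0 0 0 0 0 0.135'
python3 inch.py '0 0 0 0 0 0'
python3 - <<'E'
from h import *
d=snap('wrist','w1'); print(d['camera_matrix'],-np.array(d['view'])[:3,:3].T@np.array(d['view'])[:3,3])
E
python3 go.py 0.42 -0.228 0.31 3.14159 0 -0.114
```

```text
time: 0.72
ee_pos: [0.3455, -0.3128, 0.3027]
ee_rot: [-3.142, 0.0, 0.291]
force: [-0.2, 0.5, 0.2]
grip_width: 0.999
finger_force: 0.0
time: 1.35
ee_pos: [0.4194, -0.2291, 0.3095]
ee_rot: [-3.141, 0.001, -0.118]
force: [0.0, -0.5, 0.2]
grip_width: 0.998
finger_force: 0.0
time: 1.48
ee_pos: [0.4193, -0.2293, 0.3095]
ee_rot: [-3.141, 0.0, -0.113]
force: [0.0, -0.2, 0.3]
grip_width: 1.0
finger_force: 0.0
[[309.70691629   0.         319.5002868 ]
 [  0.         309.70691629 198.83650424]
 [  0.           0.           1.        ]] [ 0.50362212 -0.23847794  0.39126083]
t 1.52 pos [ 0.4193 -0.2293  0.3096] rot [-3.1414  0.0004 -0.1113] F [-0.5485 -0.3141  0.1025] w 0.996
d tool [ 0.0005 -0.0014 -0.0004]
rotvec [-0.0002  0.0004  0.0027]
```

View pics/w1.png

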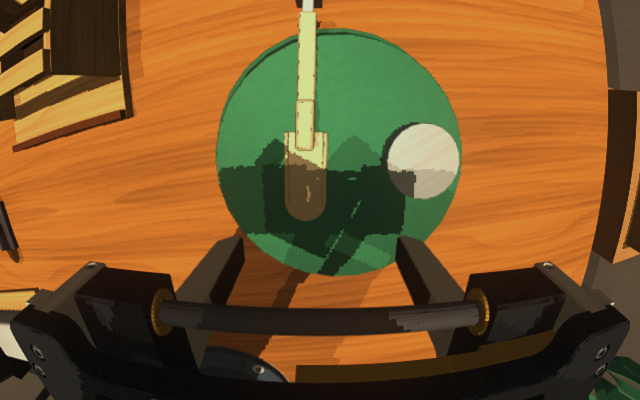

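Run:
```python
from h import *
np.set_printoptions(precision=4,suppress=True)
d=load('w1');T=load('top0')
for n,p,z in(('ridge rear bottom top',(305,150),.132),('ridge front top',(307,100),.132),('blade end',(306,221),.102),('blade L',(285,160),.102),('blade R',(327,160),.102),('shank far',(308,12),.114),('bladefront L',(284,132),.102),('bfR',(328,132),.102),('strip corner top',(132,116),.034),('strip L',(14,150),.034),('tin',(423,161),.125)): print(n,atz(d,*p,z,True))
print('basin',[atz(d,*p,.1,True) for p in((216,155),(462,155),(335,275))])
print('tri blade end',tri([ray(d,306,221,True),ray(T,376+165/4,175+312/4)]))
print('tri ridge rear',tri([ray(d,305,150,True),ray(load('scene0'),165+(620-400)*.275,210+137*.275)]))
```

```text
ridge rear bottom top [ 0.4664 -0.2218  0.132 ]
ridge front top [ 0.5081 -0.2285  0.132 ]
blade end [ 0.391  -0.2119  0.102 ]
blade L [ 0.4549 -0.1998  0.102 ]
blade R [ 0.4502 -0.2394  0.102 ]
shank far [ 0.5891 -0.2378  0.114 ]
bladefront L [ 0.4815 -0.2024  0.102 ]
bfR [ 0.4766 -0.2432  0.102 ]
strip corner top [0.5305 0.0031 0.034 ]
strip L [0.5404 0.2949 0.034 ]
tin [ 0.445 -0.326  0.125]
basin [array([ 0.4686, -0.1316,  0.1   ]), array([ 0.4423, -0.3777,  0.1   ]), array([ 0.3232, -0.2349,  0.1   ])]
tri blade end (array([ 0.3901, -0.2138,  0.1036]), [np.float64(0.0023378829266213976), np.float64(0.002337882926621526)])
tri ridge rear (array([ 0.464 , -0.2197,  0.115 ]), [np.float64(0.0009804317560682505), np.float64(0.0009804317560683535)])
```

```bash
python3 go.py 0.4875 -0.2255 0.190 3.14159 0 -0.13
```

```text
t 1.52 pos [ 0.4193 -0.2293  0.3096] rot [-3.1414  0.0004 -0.1113] F [-0.5485 -0.3141  0.1025] w 0.996
d tool [ 0.0674 -0.0113  0.1195]
rotvec [-0.0002  0.0004  0.0187]
```

```bash
python3 inch.py '0.035 -0.006 0.0 0 0 0.018;0.032 -0.006 0.03 0 0 0;0 0 0.03 0 0 0;0 0 0.03 0 0 0;0 0 0 0 0 0' 0.5; python3 go.py 0.4875 -0.2255 0.190 3.14159 0 -0.13
python3 - <<'E'
from h import *
snap('wrist','w2')
E
```

```text
time: 2.15
ee_pos: [0.4866, -0.2253, 0.2181]
ee_rot: [-3.14, 0.004, -0.13]
force: [0.7, -0.2, -0.2]
grip_width: 0.529
finger_force: 0.0
t 2.15 pos [ 0.4866 -0.2253  0.2181] rot [-3.14    0.0038 -0.1299] F [ 0.6978 -0.2417 -0.1509] w 0.529
d tool [0.001  0.0002 0.0281]
rotvec [-0.0016  0.0038  0.0001]
```

View pics/w2.png

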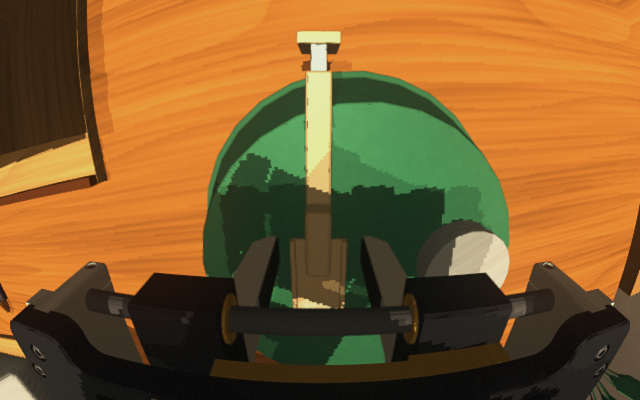

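The wrist view shows the shank centred at column 319 between the fingers (about 275 and 365). The ridge runs over rows 205–275, and the tin at (465,255) is clear.

```bash
python3 inch.py '0 0 0.015 0 0 0;0.001 0 0.013 0 0 0;0 0 0 0 0 0' ; python3 inch.py '0 0 0 0 0 0;0 0 0 0 0 0;0 0 0 0 0 0;0 0 0 0 0 0' 0.0; python3 inch.py '0 0 0 0 0 0;0 0 -0.01 0 0 0;0 0 -0.02 0 0 0;0 0 -0.03 0 0 0;0 0 -0.03 0 0 0'
python3 - <<'E'
from h import *
d=snap('wrist','w3')
E
python3 go.py .4 .16 .31 3.14159 0 -0.024
```

```text
time: 2.58
ee_pos: [0.4881, -0.2256, 0.1908]
ee_rot: [-3.141, 0.001, -0.132]
force: [0.6, 0.2, 0.5]
grip_width: 0.504
finger_force: 0.0
time: 3.08
ee_pos: [0.4884, -0.2258, 0.192]
ee_rot: [3.142, -0.0, -0.132]
force: [-0.2, 1.2, 2.3]
grip_width: 0.169
finger_force: 30.0
time: 3.7
ee_pos: [0.4882, -0.2257, 0.2831]
ee_rot: [3.142, 0.0, -0.132]
force: [0.5, -0.6, -0.1]
grip_width: 0.167
finger_force: 30.0
t 3.75 pos [ 0.4893 -0.2263  0.287 ] rot [ 3.1395 -0.0051 -0.1321] F [ 1.1109 -0.4238  2.9921] w 0.174
d tool [-0.1393 -0.3711 -0.0245]
rotvec [ 0.0024 -0.005  -0.1081]
```

View pics/w3.png

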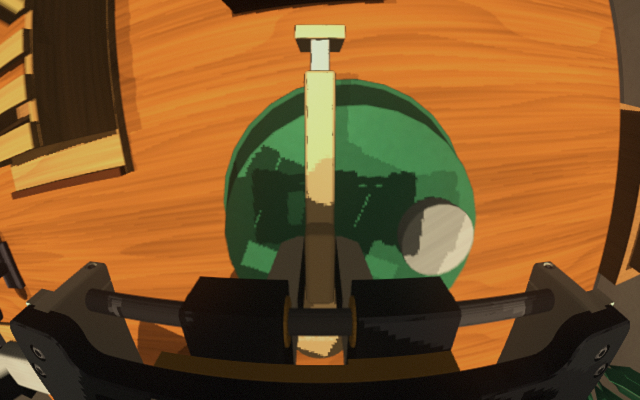

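```bash
python3 - <<'E'
from h import *
d=load('w3')
for p in((320,25),(320,38)): print(atz(d,*p,.287-.0915+.014,True))
print(ray(d,320,199,True))
E
python3 go.py .36 .16 .225 3.14159 0 -0.024
```

```text
[ 0.61245147 -0.24205424  0.2095    ]
[ 0.60561775 -0.2411463   0.2095    ]
(array([ 0.57230483, -0.23651636,  0.36486507]), array([-0.29943123,  0.03837908, -0.95334568]))
t 3.75 pos [ 0.4893 -0.2263  0.287 ] rot [ 3.1395 -0.0051 -0.1321] F [ 1.1109 -0.4238  2.9921] w 0.174
d tool [-0.1794 -0.366   0.0603]
rotvec [ 0.0024 -0.005  -0.1081]
```

```bash
python3 inch.py '-0.0256 -0.0523 0 0 0 0;-0.0256 -0.0523 0 0 0 0;-0.0256 -0.0523 0 0 0 0;-0.0256 -0.0523 0 0 0 0;-0.0256 -0.0523 0.0 0 0 0'; python3 inch.py '-0.0256 -0.0523 0.02 0 0 -0.054;-0.0256 -0.0523 0.02 0 0 -0.054;0 0 0.02 0 0.15 0;0 0 0.02 0 0.15 0;0 0 0 0 0.15 0';python3 inch.py '0 0 0 0 0.15 0;0 0 0 0 0 0'; python3 go.py .36 .16 .2 3.14159 -0.6 -0.024
python3 - <<'E'
from h import *
d=snap('wrist','w4')
E
```

```text
time: 4.38
ee_pos: [0.395, 0.0518, 0.2819]
ee_rot: [-3.141, -0.001, -0.133]
force: [1.8, -0.3, -1.5]
grip_width: 0.17
finger_force: 30.0
time: 5.0
ee_pos: [0.3588, 0.1582, 0.201]
ee_rot: [3.134, -0.422, -0.025]
force: [0.5, -1.4, 0.3]
grip_width: 0.172
finger_force: 30.0
time: 5.25
ee_pos: [0.362, 0.1541, 0.2077]
ee_rot: [3.125, -0.509, -0.024]
force: [0.4, -0.3, -1.2]
grip_width: 0.169
finger_force: 30.0
t 5.25 pos [0.362  0.1541 0.2077] rot [ 3.125  -0.509  -0.0236] F [ 0.3943 -0.2535 -1.2005] w 0.169
d tool [-0.0056 -0.0059  0.0056]
rotvec [0.0164 0.091  0.0011]
```

View pics/w4.png

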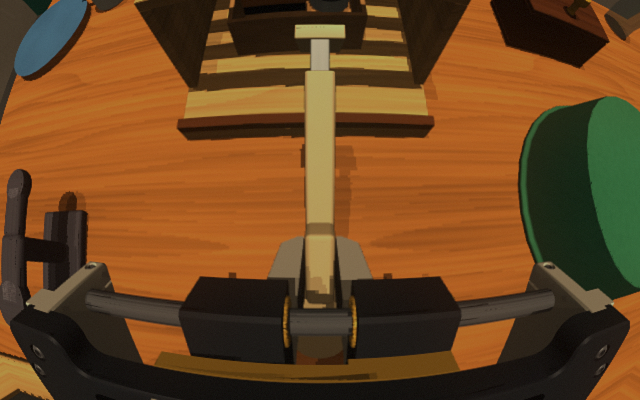

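Run:
```python
from h import *
im=cv2.imread('pics/w4.png')[0:145,170:440]
im=cv2.resize(im,None,fx=2.96,fy=2.96,interpolation=cv2.INTER_CUBIC); im=cv2.convertScaleAbs(im,alpha=1.6,beta=10); print(im.shape); cv2.imwrite('pics/C.png',im)
```

```text
(429, 799, 3)
```

View pics/C.png

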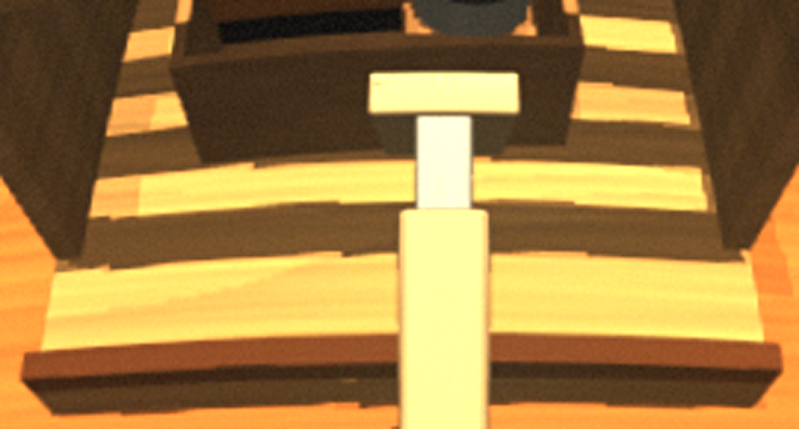

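```bash
python3 - <<'E'
from h import *
np.set_printoptions(precision=4,suppress=True)
d=load('w4')
P=lambda x,y,z:atz(d,170+x/2.96,y/2.96,z,True)
for n,x,y,z in(('lipL',172,68,.08),('lipR',583,45,.08),('botL',201,163,.02),('botR',567,145,.02),('stripL rear',24,353,.034),('stripR rear',780,344,.034),('stripM rear',350,333,.034),('strip front top M',350,369,.034),('panelL foot',68,258,.02),('panelR foot',738,250,.02),('brush/rear start',220,30,.06)): print(n,P(x,y,z))
print('hook top ctr',[P(444,y,.2) for y in(72,112)])
E
python3 go.py .40 .16 .2165 3.14159 0 -0.024
```

```text
lipL [0.6385 0.241  0.08  ]
lipR [0.6426 0.0935 0.08  ]
botL [0.6396 0.2427 0.02  ]
botR [0.6426 0.0918 0.02  ]
stripL rear [0.5484 0.3013 0.034 ]
stripR rear [0.5428 0.0226 0.034 ]
stripM rear [0.5467 0.1785 0.034 ]
strip front top M [0.5327 0.1784 0.034 ]
panelL foot [0.5979 0.2953 0.02  ]
panelR foot [0.5923 0.0266 0.02  ]
brush/rear start [0.6783 0.2308 0.06  ]
hook top ctr [array([0.5118, 0.1494, 0.2   ]), array([0.5021, 0.1498, 0.2   ])]
t 5.3 pos [0.3622 0.1542 0.2077] rot [ 3.1255 -0.5077 -0.0243] F [-0.4246 -0.1024 -1.5857] w 0.176
d tool [ 0.0372 -0.0069  0.0105]
rotvec [ 0.0158 -0.5077 -0.0044]
```

The crop shows the carton's front wall: lip corners at crop (172,68) and (583,45), foot corners at (201,163) and (567,145). The strip's rear edge runs (24,353)–(780,344). Width comes out at 149 mm, which matches the given size. The front is about 95 mm behind the strip and 0.046 rad askew.

```bash
python3 inch.py '0 0 0 0 -0.17 0;0 0 0 0 -0.17 0;0 0 0 0 -0.168 0;0 0 0 0.016 0 0;0 0 0 0 0 0'; python3 go.py .44 .163 .2185 3.14159 0 -0.022
```

```text
time: 5.92
ee_pos: [0.3636, 0.1499, 0.2069]
ee_rot: [3.125, -0.099, -0.042]
force: [0.8, -0.5, -0.8]
grip_width: 0.169
finger_force: 30.0
t 5.92 pos [0.3636 0.1499 0.2069] rot [ 3.1248 -0.0991 -0.0422] F [ 0.7935 -0.488  -0.7559] w 0.169
d tool [ 0.0765 -0.0162 -0.0043]
rotvec [ 0.0178 -0.0989 -0.0211]
```

```bash
python3 inch.py '0 0 0 0.018 -0.099 -0.021;0 0 -0.01 0 0 0;0 0 0 0 0 0'; python3 go.py .44 .163 .2185 3.14159 0 -0.022
```

```text
time: 6.3
ee_pos: [0.3639, 0.15, 0.2179]
ee_rot: [3.141, -0.002, -0.022]
force: [-0.4, 0.2, -0.6]
grip_width: 0.166
finger_force: 30.0
t 6.3 pos [0.3639 0.15   0.2179] rot [ 3.1405 -0.0019 -0.0223] F [-0.376   0.1783 -0.5953] w 0.166
d tool [ 0.0758 -0.0147 -0.0005]
rotvec [ 0.0011 -0.0019 -0.0004]
```

```bash
python3 inch.py '0.04 -0.009 0 0 0 0;0.04 -0.008 0 0 0 0;0.035 0 0 0 0 0;0.035 0 0 0 0 0;0.028 0 0 0 0 0'; python3 inch.py '0 0 0 0 0 0'; python3 go.py .5425 .163 .1835 3.14159 0 -0.022
python3 - <<'E'
from h import *
d=snap('wrist','w5')
E
```

```text
time: 6.92
ee_pos: [0.5432, 0.1632, 0.2168]
ee_rot: [3.14, -0.0, -0.022]
force: [-0.4, -0.0, -1.6]
grip_width: 0.168
finger_force: 30.0
time: 7.05
ee_pos: [0.543, 0.163, 0.2166]
ee_rot: [3.14, -0.0, -0.023]
force: [-0.3, 0.1, -1.0]
grip_width: 0.172
finger_force: 30.0
t 7.05 pos [0.543  0.163  0.2166] rot [ 3.1401 -0.     -0.0227] F [-0.2829  0.0611 -0.968 ] w 0.172
d tool [-0.0005  0.      0.0331]
rotvec [ 0.0015 -0.     -0.0007]
```

```bash
python3 inch.py '0 0 0.008 0 0 0;0 0 0.008 0 0 0;0 0 0.008 0 0 0;0 0 0.009 0 0 0;0 0 0 0 0 0'; python3 inch.py '-0.005 0 0 0 0 0;-0.004 0 0 0 0 0;-0.004 0 0 0 0 0;-0.004 0 0 0 0 0'
```

```text
time: 7.72
ee_pos: [0.5418, 0.163, 0.183]
ee_rot: [3.14, 0.003, -0.022]
force: [-0.0, -1.0, -1.3]
grip_width: 0.174
finger_force: 30.0
time: 8.22
ee_pos: [0.5252, 0.1634, 0.1841]
ee_rot: [3.141, 0.001, -0.022]
force: [3.3, 0.2, -2.4]
grip_width: 0.167
finger_force: 30.0
```

```bash
for i in 1; do python3 inch.py '-0.005 0 0 0 0 0;-0.005 0 0 0 0 0;-0.005 0 0 0 0 0;-0.005 0 0 0 0 0'; done; python3 inch.py '-0.005 0 0 0 0 0;-0.005 0 0 0 0 0;-0.005 0 0 0 0 0;-0.005 0 0 0 0 0'
python3 - <<'E'
from h import *
d=snap('wrist','w6')
E
```

```text
time: 8.72
ee_pos: [0.505, 0.1638, 0.184]
ee_rot: [3.141, 0.002, -0.022]
force: [3.8, 0.3, -1.7]
grip_width: 0.167
finger_force: 30.0
time: 9.22
ee_pos: [0.4849, 0.1643, 0.184]
ee_rot: [3.141, 0.002, -0.022]
force: [2.8, 0.6, -1.9]
grip_width: 0.17
finger_force: 30.0
```

```bash
python3 inch.py '-0.006 0 0 0 0 0;-0.006 0 0 0 0 0;-0.006 0 0 0 0 0;-0.006 0 0 0 0 0;-0.006 0 0 0 0 0'; python3 inch.py '-0.005 0 0 0 0 0;-0.005 0 0 0 0 0;-0.004 0 0 0 0 0;0 0 0 0 0 0'
python3 - <<'E'
from h import *
d=snap('wrist','w7')
a=cv2.imread('pics/w7.png')[0:200,120:520]
b=load('top0'); t=snap('top','t7')
c=cv2.imread('pics/t7.png')[118:218,248:348]
cv2.imwrite('pics/D.png',np.vstack([cv2.resize(a,(560,280)),cv2.resize(c,(560,320))[:,:]]))
E
```

```text
time: 9.9
ee_pos: [0.4548, 0.1649, 0.184]
ee_rot: [3.141, 0.002, -0.022]
force: [3.3, 0.1, -1.1]
grip_width: 0.17
finger_force: 30.0
time: 10.4
ee_pos: [0.4407, 0.1652, 0.184]
ee_rot: [3.14, 0.003, -0.022]
force: [-0.1, -0.8, 0.1]
grip_width: 0.169
finger_force: 30.0
```

View pics/D.png

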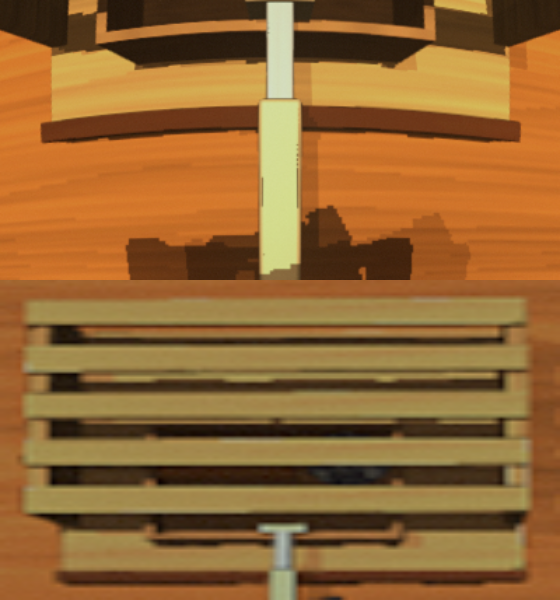

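The wrist and top views show the carton following squarely, with the hook fully out behind the lip near its middle. About 29 mm of gap to the strip remains.

```bash
python3 inch.py '-0.005 0 0 0 0 0;-0.005 0 0 0 0 0;-0.005 0 0 0 0 0;-0.004 0 0 0 0 0;-0.003 0 0 0 0 0'; python3 inch.py '-0.002 0 0 0 0 0;-0.0015 0 0 0 0 0;-0.001 0 0 0 0 0'
```

```text
time: 11.12
ee_pos: [0.419, 0.1657, 0.1842]
ee_rot: [3.141, 0.002, -0.022]
force: [4.0, 0.6, -2.6]
grip_width: 0.175
finger_force: 30.0
time: 11.5
ee_pos: [0.4147, 0.1658, 0.1841]
ee_rot: [3.141, 0.002, -0.022]
force: [3.0, -0.3, -2.2]
grip_width: 0.172
finger_force: 30.0
```

```bash
python3 inch.py '-0.001 0 0 0 0 0;-0.001 0 0 0 0 0'
```

```text
time: 11.75
ee_pos: [0.4127, 0.1659, 0.1841]
ee_rot: [3.141, 0.002, -0.022]
force: [2.5, -0.3, -1.3]
grip_width: 0.166
finger_force: 30.0
```

```bash
python3 inch.py '-0.001 0 0 0 0 0;-0.001 0 0 0 0 0'
```

```text
time: 12.0
ee_pos: [0.4114, 0.166, 0.1843]
ee_rot: [3.141, -0.0, -0.022]
force: [10.5, -0.5, -5.4]
grip_width: 0.168
finger_force: 30.0
```

```bash
python3 inch.py '-0.0004 0 0 0 0 0;0 0 0 0 0 0;0 0 0 0 0 0'
python3 - <<'E'
from h import *
d=snap('wrist','w8'); t=snap('top','t8')
g=cv2.imread('pics/w8.png').astype(int)
# column profiles either side: B,G,R brightness down rows near strip
for u in (240,270,295,345,370,400): print(u,[int(x) for x in g[20:112:3,u].sum(1)])
E
```

```text
time: 12.38
ee_pos: [0.4114, 0.166, 0.1844]
ee_rot: [3.141, -0.001, -0.022]
force: [9.9, -1.5, -6.9]
grip_width: 0.174
finger_force: 30.0
240 [368, 377, 152, 78, 78, 68, 80, 68, 159, 178, 179, 176, 57, 88, 102, 367, 360, 367, 362, 369, 357, 343, 314, 330, 341, 349, 353, 361, 364, 367, 368]
270 [381, 306, 80, 82, 86, 81, 83, 129, 176, 178, 171, 134, 58, 99, 349, 363, 375, 356, 372, 368, 338, 351, 332, 344, 353, 352, 362, 360, 348, 372, 367]
295 [388, 104, 82, 98, 91, 85, 82, 156, 181, 180, 182, 112, 92, 119, 304, 371, 361, 356, 371, 362, 347, 345, 335, 346, 347, 353, 361, 353, 368, 369, 371]
345 [399, 110, 92, 86, 78, 92, 90, 159, 183, 178, 175, 110, 98, 119, 317, 365, 343, 358, 357, 325, 328, 332, 343, 297, 288, 293, 294, 293, 308, 306, 311]
370 [382, 255, 84, 84, 82, 86, 84, 80, 180, 180, 177, 142, 72, 106, 285, 376, 364, 359, 362, 356, 341, 348, 363, 346, 341, 345, 338, 343, 367, 364, 364]
400 [400, 403, 105, 76, 76, 83, 89, 71, 171, 180, 176, 178, 90, 95, 140, 372, 372, 358, 361, 358, 342, 342, 358, 373, 331, 335, 335, 338, 361, 358, 358]
```

Run:
```python
from h import *
np.set_printoptions(precision=4,suppress=True)
d=load('w8'); g=d['frame'].astype(int).sum(2)
L=[];S=[]
for u in list(range(225,300,8))+list(range(345,420,8)):
    c=g[:,u]; r=next(i for i in range(15,45) if c[i]<240 and c[i+1]<150 and c[i-1]>200); a=r-.5
    s=next(i for i in range(r+4,r+30) if c[i]>130 and c[i+1]>150)-.5
    L.append(atz(d,u,a,.08,True)[:2]);S.append(atz(d,u,s,.034,True)[:2])
for n,A in(('lip',L),('strip',S)):
    A=np.array(A);p=np.polyfit(A[:,1],A[:,0],1);print(n,p,np.polyval(p,[.09,.165,.24]),np.std(A[:,0]-np.polyval(p,A[:,1])))
```

```text
lip [0.0198 0.5436] [0.5454 0.5469 0.5484] 0.00015910514532513305
strip [0.0069 0.5443] [0.5449 0.5454 0.5459] 0.0014150990735062943
```

```bash
python3 inch.py '0.004 0 0 0 0 0;0.005 0 0 0 0 0;0.005 0 0 0 0 0;0 0 0 0 0 0'; python3 inch.py '0 0 -0.005 0 0 0;0 0 -0.01 0 0 0;0 0 -0.02 0 0 0;0 0 -0.02 0 0 0;0 0 0 0 0 0'
python3 - <<'E'
from h import *
d=snap('wrist','w9')
E
```

```text
time: 12.98
ee_pos: [0.4245, 0.1656, 0.184]
ee_rot: [3.141, 0.002, -0.022]
force: [-0.1, 0.6, -1.4]
grip_width: 0.17
finger_force: 30.0
time: 13.6
ee_pos: [0.4249, 0.1659, 0.2406]
ee_rot: [3.142, -0.001, -0.022]
force: [0.4, 0.7, -0.6]
grip_width: 0.174
finger_force: 30.0
```

```bash
python3 inch.py '-0.03 0.0 -0.015 0 0 0;-0.03 0 -0.015 0 0 0;-0.02 0.03 -0.015 0 0 0;0 0.05 0 0 0 0;0 0.05 0 0 0 0'; python3 inch.py '0 0.05 0 0 0 0;0 0.05 0 0 0 0;0.02 0.05 0 0 0 0;0.03 0.05 0 0 0 0.055;0.03 0.04 0 0 0 0.055'; python3 go.py .48 -.2247 .205 3.14159 0 -0.132
```

```text
time: 14.28
ee_pos: [0.341, 0.0364, 0.2841]
ee_rot: [3.141, 0.002, -0.021]
force: [0.2, -0.2, -1.3]
grip_width: 0.172
finger_force: 30.0
time: 14.9
ee_pos: [0.4144, -0.2077, 0.2836]
ee_rot: [3.141, 0.003, -0.135]
force: [0.2, 0.2, -1.0]
grip_width: 0.169
finger_force: 30.0
t 14.9 pos [ 0.4144 -0.2077  0.2836] rot [ 3.1408  0.0027 -0.1349] F [ 0.2397  0.1535 -0.9987] w 0.169
d tool [0.0675 0.0079 0.0784]
rotvec [ 0.0008  0.0027 -0.0029]
```

```bash
python3 inch.py '0.034 0.004 0 0 0 0;0.0335 0.004 0 0 0 0;0 0 0.03 0 0 0;0 0 0.03 0 0 0;0 0 0.018 0 0 0'; python3 inch.py '0 0 0 0 0 0;0 0 0.006 0 0 0;0 0 0.003 0 0 0;0 0 0 0 0 0'
python3 - <<'E'
from h import *
d=snap('wrist','w10'); g=d['frame'].astype(int)
# hook bar: pale pixels near col 320
print([g[r,320].tolist() for r in range(0,80,4)])
E
```

```text
time: 15.52
ee_pos: [0.4791, -0.2222, 0.2039]
ee_rot: [-3.142, 0.005, -0.132]
force: [-0.8, -0.6, -0.1]
grip_width: 0.168
finger_force: 30.0
time: 16.02
ee_pos: [0.4798, -0.2226, 0.1975]
ee_rot: [3.14, 0.002, -0.132]
force: [0.1, 0.1, -0.6]
grip_width: 0.171
finger_force: 30.0
[[128, 94, 53], [228, 230, 197], [226, 230, 198], [227, 230, 198], [227, 230, 199], [226, 229, 198], [227, 231, 199], [226, 230, 198], [227, 230, 198], [227, 231, 199], [226, 231, 200], [227, 231, 200], [227, 231, 201], [226, 231, 199], [226, 231, 200], [227, 231, 200], [227, 232, 201], [227, 232, 202], [227, 215, 136], [226, 231, 165]]
```

```bash
python3 inch.py '0 0 0.003 0 0 0;0 0 0.002 0 0 0;0 0 0.001 0 0 0;0 0 0 0 0 0'; python3 inch.py '0 0 0.001 0 0 0;0 0 0 0 0 0'
```

```text
time: 16.58
ee_pos: [0.4797, -0.2226, 0.192]
ee_rot: [3.14, 0.002, -0.132]
force: [-4.0, 2.7, 7.4]
grip_width: 0.169
finger_force: 30.0
time: 16.82
ee_pos: [0.4797, -0.2227, 0.1919]
ee_rot: [3.14, 0.002, -0.132]
force: [-7.6, 2.9, 21.0]
grip_width: 0.169
finger_force: 30.0
```

```bash
python3 inch.py '0 0 -0.001 0 0 0;0 0 0 0 0 0'; python3 inch.py '0 0 0 0 0 0;0 0 0 0 0 0;0 0 0 0 0 0' 0.45; python3 inch.py '0 0 -0.01 0 0 0;0 0 -0.03 0 0 0;0 0 -0.04 0 0 0;0 0 -0.03 0 0 0;-0.03 0 0 0 0 0'; python3 inch.py '-0.03 0 0 0 0 0;0 0 0 0 0 0'
python3 - <<'E'
from h import *
np.set_printoptions(precision=4,suppress=True)
d=snap('wrist','w11');t=snap('top','t11');s=snap('scene','s11'); o=arm.observe(); print(o['ee_pos'],o['force'])
g=d['frame'].astype(int)
m=((g[:,:,0]>150)&(g[:,:,1]>140)&(abs(g[:,:,0]-g[:,:,1])<40)).astype(np.uint8)
n,l,st,c=cv2.connectedComponentsWithStats(m)
for i in range(1,n):
    if st[i,4]>200: print('w',st[i],c[i])
# change masks vs start, by region, top view
a=load('top0')['frame'].astype(int);b=t['frame'].astype(int); D=(abs(a-b).sum(2)>70)
print('last',D[225:290,185:222].sum(),'box',D[125:168,388:450].sum(),'tin',D[222:250,440:470].sum())
# carton lip in top: rack roi columns
print([int(x) for x in b[185:215,300].sum(1)])
P=lambda u,v,z:atz(t,u,v,z)
m=((b[:,:,0]>150)&(b[:,:,1]>150)).astype(np.uint8)[170:260,395:435]; v,u=np.nonzero(m); print('horn top rows',v.min()+170,v.max()+170,P(u[v==v.min()].mean()+395,v.min()+170,.112),P(u[v==v.max()].mean()+395,v.max()+170,.102))
E
```

```text
time: 17.08
ee_pos: [0.4798, -0.2227, 0.1919]
ee_rot: [3.14, 0.002, -0.132]
force: [-3.8, 1.1, 10.1]
grip_width: 0.172
finger_force: 30.0
time: 17.45
ee_pos: [0.4798, -0.2226, 0.1912]
ee_rot: [3.14, 0.002, -0.132]
force: [0.4, 0.2, -0.5]
grip_width: 0.426
finger_force: 0.0
time: 18.08
ee_pos: [0.4513, -0.219, 0.3042]
ee_rot: [3.138, -0.003, -0.131]
force: [-0.1, 0.1, -0.1]
grip_width: 0.451
finger_force: 0.0
time: 18.32
ee_pos: [0.4195, -0.2145, 0.3023]
ee_rot: [3.14, 0.001, -0.133]
force: [0.2, 0.8, 0.8]
grip_width: 0.447
finger_force: 0.0
[ 0.4211 -0.2149  0.3019] [ 0.0222  0.188  -0.6202]
w [ 298    0   43  173 3386] [319.6943  96.8701]
w [ 405  120   71   77 4112] [440.4798 157.7836]
w [  0 331  32  37 589] [ 12.4363 349.4109]
last 0 box 0 tin 457
[377, 375, 387, 395, 383, 259, 70, 111, 121, 111, 83, 218, 352, 332, 349, 333, 332, 331, 325, 332, 329, 349, 301, 110, 159, 182, 163, 104, 214, 331]
horn top rows 179 229 [ 0.6246 -0.2373  0.112 ] [ 0.4648 -0.2263  0.102 ]
```

Run:
```python
from h import *
np.set_printoptions(precision=4,suppress=True)
d=load('w11');print('tin',atz(d,440.5,158,.125,True),'blade end',atz(d,319,173,.102,True))
a=load('t8')['frame'].astype(int);b=load('t11')['frame'].astype(int);o=load('top0')['frame'].astype(int)
for u in (278,288,310,317): print(u,[int(x) for x in a[200:214,u].sum(1)],[int(x) for x in b[200:214,u].sum(1)])
s0=load('scene0')['frame'].astype(int);s1=load('s11')['frame'].astype(int);
D=abs(s0-s1).sum(2)>70; print('scene tin',D[258:295,174:210].sum(),'box',D[280:362,265:340].sum(),'last',D[48:100,325:380].sum())
for p in('s11','scene0'):
    g=load(p)['frame'].astype(int)[250:300,170:210];m=(g.min(2)>140);v,u=np.nonzero(m);print(p,m.sum(),u.mean(),v.mean())
```

```text
tin [ 0.4457 -0.3266  0.125 ] blade end [ 0.44   -0.2166  0.102 ]
278 [272, 272, 260, 269, 270, 278, 294, 282, 71, 96, 180, 148, 90, 202] [268, 274, 274, 276, 275, 279, 303, 279, 67, 99, 195, 158, 96, 202]
288 [321, 309, 305, 308, 309, 307, 324, 283, 71, 102, 170, 157, 105, 199] [327, 316, 317, 323, 320, 319, 337, 288, 89, 90, 180, 174, 103, 205]
310 [327, 327, 328, 324, 319, 320, 318, 277, 35, 100, 180, 143, 75, 208] [339, 341, 337, 340, 321, 331, 335, 279, 28, 100, 184, 145, 58, 204]
317 [313, 316, 315, 304, 305, 308, 327, 271, 71, 142, 176, 127, 159, 288] [330, 322, 319, 316, 312, 321, 334, 297, 59, 137, 175, 120, 168, 299]
scene tin 251 box 99 last 0
s11 528 21.013257575757574 26.33712121212121
scene0 560 21.042857142857144 25.71785714285714
```

```bash
python3 -c "
from bench import arm, job, get_image
print(job.job_done())"
```

```text
the job is handed in; nothing more can be done
None
```

I handed the job in, with no verdict returned: the carton measured flush against the strip after a pull of about 10 N, the horn was laid back on the basin, and the final images showed no movement of the tin, shoe last or brush box.

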